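# Crucible from behind the bottles

## Task

The white porcelain crucible at the back of the bottle rack is to go into the round well of the small heating block, but the three bottles stand in the way of the hand. First stand all three bottles in the white spill tray, then set the crucible in the well, and after that put every bottle back in the rack, each down in the cup of its own cap's colour. Keep bottles and crucible upright all the time, and let go of everything at the end.

Things in the scene. Friction and masses are not known exactly. Their poses are not given: they have to be found in the camera images.
- bottle_blue_cap_mid (a point): clear glass reagent bottle, half filled white, with a blue screw cap, 65 mm across, 145 mm tall, 0.36 kg; it tapers above 96 mm to a narrower neck; the cap is fixed tight, 46 mm across, from 125 to 145 mm above the foot, and is a firm grip from above. The point is on its axis, half-way up (72 mm above the foot); z is its axis
- bottle_red_cap_mid (a point): white reagent bottle with a red screw cap, 64 mm across, 135 mm tall, 0.28 kg; it tapers above 89 mm; the cap is fixed tight, 44 mm across, from 116 to 135 mm above the foot, and is a firm grip from above. The point is on its axis, half-way up (67 mm above the foot); z is its axis
- bottle_black_cap_mid (a point): brown reagent bottle with a black screw cap, 56 mm across, 118 mm tall, 0.19 kg; it tapers above 78 mm; the cap is fixed tight, 39 mm across, from 102 to 118 mm above the foot, and is a firm grip from above. The point is on its axis, half-way up (59 mm above the foot); z is its axis
- crucible_mid (a point): white porcelain crucible, open, 44 mm across the rim, narrowing to a 26 mm foot, 35 mm tall, 0.045 kg. The point is on its axis, half-way up (17 mm above the foot, 17 mm below the rim); z is its axis. At the start it stands on the rack's black seat
- cup_blue: blue round cup fixed on the rack, the place of the blue-capped bottle: inside 72 mm across, floor 2 mm above its origin, lip 13 mm above it and flared outward (81 mm across). Origin at the centre of its underside; axes parallel to the rack's
- cup_red: red round cup fixed on the rack, the place of the red-capped bottle: inside 71 mm across, floor 2 mm above its origin, lip 13 mm above it and flared outward (80 mm across). Origin at the centre of its underside; axes parallel to the rack's
- cup_black: black round cup fixed on the rack, the place of the black-capped bottle: inside 63 mm across, floor 2 mm above its origin, lip 13 mm above it and flared outward (72 mm across). Origin at the centre of its underside; axes parallel to the rack's
- rack: grey bottle rack, fixed, base plate 158 (x) by 240 (y) by 6 mm. Origin at the centre of its underside; +x points away from the robot, to a splash-back 66 mm high with its inner face at x = +70 mm. Black crucible seat at x = +36, y = 0, floor 18 mm up. Cups stand at (-26, 0), (23, 70), (23, -70) mm; colours change places. Bottles gone, fingers fit at the crucible's rim on its +y and -y sides
- spill_tray: white square spill tray, fixed, 170 by 170 mm (182 mm over its lip), walls 4 mm thick and 26 mm high, inner floor 162 by 162 mm and 4 mm above its origin. Origin at the centre of the underside; x and y along its sides. Room for three bottles, for instance about x, y = +-39 mm
- block_well (a point): compact heating block, fixed: white housing 116 by 96 mm with a black knob and display in front and a round aluminium top, 72 mm across, 45 mm above the worktop. This point is the centre of the floor of the round well in the aluminium top: well 41 mm across, 6 mm deep, floor 39 mm above the worktop; the crucible stands in it with about 5 mm play round its foot
Things that resemble listed ones, but are neither listed nor needed, are in the scene too. What is shaped like the part that bears bottle_blue_cap_mid but yellow is not meant.

How it is judged:
By the outcome, as a careful person would: the job done as asked, in the order asked, and still so for the second after the job is handed in, with the robot touching nothing.
It also fails if it takes over 147 s, if anything falls off the work surface, if the arm or the gripper's body presses on something with over 40 N, if the wrist force passes 120 N, or if a joint passes its speed limit or range.

## Robot

A 6-joint arm with a two-finger parallel gripper is mounted at the origin on a cart in front of the work surface, level with it; the furniture and walls round the work are solid. World frame = base frame: x ahead of the robot, y to its left, z up, the work surface at z = 0. Lengths are in m, angles in degrees, forces in N, time in s.
With the tool pointing down it reaches from about 0.35 to 1 m from the base axis. Payload 7.1 kg.
Tool frame: the origin (TCP) lies on the centre line of the jaws, within the pads' length; the fingertips stand 17 mm ahead of it and the grasp point (between the pads) lies 2 mm behind it; z points along the fingers, y is the line along which they close (so a half turn about z gives the same grasp; the last joint's range is limited). The gripper opens to 85 mm and grips with 20 to 120 N. Pads are 22 mm wide; open, the fingers measure 114 mm over their backs; the gripper's body (76 mm by 85 mm) begins 54 mm behind the grasp point. The pads swing forward as they close: fully open they stand 13 mm farther back than shut.
Start: joints at [-78.037, 24.242, 93.386, -0, 62.372, -1.089], TCP at [0.141, -0.609, 0.221] pointing down, gripper open.
Joint ranges: [-172.04, 172.04], [-51.8, 120.97], [4.93, 147.93], [-75.15, 255.16], [6.16, 154.13], [-145.62, 145.62]. Speed limits (degrees/s): [136.94, 136.94, 172.46, 180, 180, 180].

## Interface

Orientations are given as [roll, pitch, yaw] about the fixed x, y, z axes, in that order (R = Rz(yaw) Ry(pitch) Rx(roll)).
In Python, from cell import env, snapshot, calibration, ticket gives the robot as it stands. The module is installed in compiled form; this text tells all that it offers.
- The arm moves only by the tool servo_tool, never from a script. Its argument "deltas" is one flat list of numbers, 7 for each row, row after row: the shift along the tool's x, y, z each as a share of 25 mm, from -1 to 1, then the turn, a rotation vector about the tool's x, y, z each as a share of 2 rad, from -1 to 1, then the gripper's target within -1 to 1 (fully open at 1, half-way at 0, shut at -1). In form: [tx, ty, tz, wx, wy, wz, gripper, tx, ty, tz, wx, wy, wz, gripper, ...]. A call has 1 to 20 rows; each row shifts and turns the commanded pose from where the row before left it, along the tool's axes as they then stand; what a row does not reach is not made up. A row lasts 1/12 s, in which the tool goes at most 41.7 mm and 7.16 degrees, less where a joint would pass 70% of its speed; a pose out of reach is approached as far as the arm can. A call with a number of a shift or a turn outside -1 to 1 is refused whole. A call with a gripper value outside its range is refused whole. The fingers move at their own pace and stop on an object; "squeeze" is the grip in N (left out, the last holds). Time passes only in rows, so rows that do not move let the fingers close. It gives the time, the measured TCP pose, the force, the opening and the grip force at its end, in the units of the state.
- env.get_state(): the state, without advancing time (a new reading comes with each control period).
- snapshot(name): name is "side" or "top" or "wrist"; returns (picture, depth): 400x640x3 uint8, red, green, blue; 400x640 float32, m along the optical axis (not along the pixel's ray), 0 where there is no reading.
- calibration(name): a dict with "camera_matrix" (3x3 intrinsics, pixels), "rvec" (rotation vector, rad) and "tvec" (3), from world to camera coordinates, as OpenCV has them; the wrist camera has in their place "hand_eye" (4x4, takes a point from camera to tool coordinates, whose origin is the TCP and whose axes are the flange's). Camera axes: x right, y down, z forward; pixel columns grow to the right and rows downward; lengths in m; the calibration is good to about 2 mm. A picture is of the moment at which its call begins: read the wrist's pose just before it. calibration takes no time and is no camera call.
- ticket.hand_in(): hands the job in; it is judged then, once.
The state is a dict: "t": time; "q": joint angles; "joint_velocities": joint speeds; "joint_efforts": joint torques, N m; "ee_pos": TCP position; "ee_rot": TCP orientation; "contact_force": force on the tool from outside, world axes, zero at the start; "ft_torque": the same for the moment, N m; "finger_gap": opening from 0.0 (shut) to 1.0 (fully open); "finger_force": force on a finger pad.
Only numpy, scipy, OpenCV 4.12 (cv2) and the standard library are available. Lean on these libraries where they do the work, as an engineer would, in place of code of your own. Each camera call takes 0.05 s, during which the arm holds its last target. There are 200 camera calls.

## Working session

There is one attempt and no reset: what is moved stays moved. The work goes in short steps, Python scripts to look and compute and a tool call to move; the robot and the scene stay as the last step left them, time stands still between calls to the robot, and variables do not carry over. Pictures are saved under pics/ and viewed, at most 14 in all, crops included, and the job is handed in when it is done.

Besides the shell and the picture viewer there is one more tool, called after "Emit:" as name(argument=value, ...), one argument or row to a line, values as JSON. servo_tool: Moves the arm, as the interface text tells. Shift numbers are shares of 25 mm and turn numbers shares of 2 rad, none past 1 either way. Its arguments: {"type":"object","properties":{"deltas":{"type":"array","items":{"type":"number","minimum":-1,"maximum":1}},"squeeze":{"type":"number"}},"required":["deltas"]}

```bash
mkdir -p pics
cat > h.py <<'E'
import numpy as np, cv2
from cell import env, snapshot, calibration, ticket
def save(n,im): cv2.imwrite('pics/'+n+'.png',im[:,:,::-1])
def Rt(c):
    return cv2.Rodrigues(np.array(c['rvec'],float))[0],np.array(c['tvec'],float).reshape(3)
def world_img(name,depth):
    c=calibration(name);K=np.array(c['camera_matrix']);R,t=Rt(c)
    v,u=np.mgrid[:400,:640]
    P=np.stack([(u-K[0,2])/K[0,0]*depth,(v-K[1,2])/K[1,1]*depth,depth],-1)
    return (P-t)@R
def ray_plane(name,uv,z):
    c=calibration(name);K=np.array(c['camera_matrix']);R,t=Rt(c)
    d=R.T@np.array([(uv[0]-K[0,2])/K[0,0],(uv[1]-K[1,2])/K[1,1],1]);o=-R.T@t
    return o+d*(z-o[2])/d[2]
E
python3 - <<'E'
from h import *
for n in('side','top'):
    p,d=snapshot(n);save(n+'0',p);np.savez(n+'0.npz',p=p,d=d)
    c=calibration(n);R,t=Rt(c);print(n,c['camera_matrix'],-R.T@t,R[2])
print(calibration('wrist'));print(env.get_state())
E
```

```text
side [[487.62836119   0.         323.95099294]
 [  0.         487.62836119 197.90630377]
 [  0.           0.           1.        ]] [0.29969402 1.34071995 1.06310066] [ 0.13212571 -0.7749147  -0.61810194]
top [[470.88016087   0.         329.72300665]
 [  0.         470.88016087 197.08498796]
 [  0.           0.           1.        ]] [0.33793522 0.09699865 1.31848914] [ 1.36841571e-01 -9.80008532e-05 -9.90592941e-01]
{'camera_matrix': array([[359.3764355 ,   0.        , 321.93830982],
       [  0.        , 359.3764355 , 196.98092946],
       [  0.        ,   0.        ,   1.        ]]), 'hand_eye': array([[ 6.08350014e-04, -9.56418723e-01, -2.91998042e-01,
         7.37963590e-02],
       [ 9.99999815e-01,  5.78599589e-04,  1.88242432e-04,
        -1.88338424e-04],
       [-1.10886398e-05, -2.91998102e-01,  9.56418898e-01,
        -1.52748507e-01],
       [ 0.00000000e+00,  0.00000000e+00,  0.00000000e+00,
         1.00000000e+00]])}
{'t': 0.1, 'q': array([-7.80380771e+01,  2.42804840e+01,  9.34261021e+01, -1.48964349e-03,
        6.23715130e+01, -1.08829622e+00]), 'joint_velocities': array([ 0.02879856, -0.06984961, -0.05942162, -0.00878115,  0.04660807,
        0.02956309]), 'joint_efforts': array([ 6.77946391e-04, -5.58426118e+01, -2.82444459e+01,  7.66832409e-05,
        2.94565616e-03, -2.29216556e-05]), 'ee_pos': array([ 0.14104722, -0.60836949,  0.22022525]), 'ee_rot': array([-1.79921890e+02, -1.64749498e-04,  1.30509107e+01]), 'contact_force': array([ 0.43759337,  0.47317285, -0.19854485]), 'ft_torque': array([-0.01622701,  0.02816291, -0.03048023]), 'finger_force': 0.0, 'finger_gap': 0.9975709303972863}
```

View pics/top0.png

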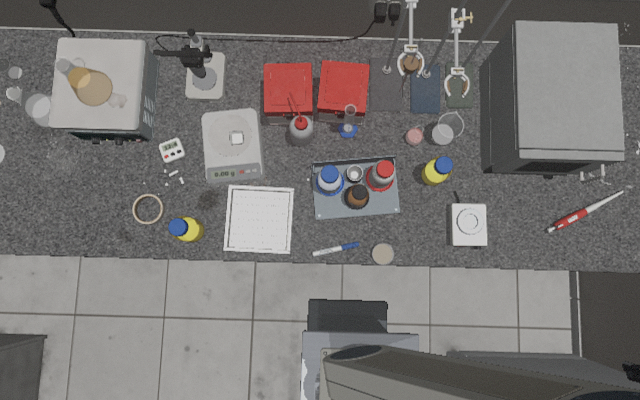

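View pics/side0.png

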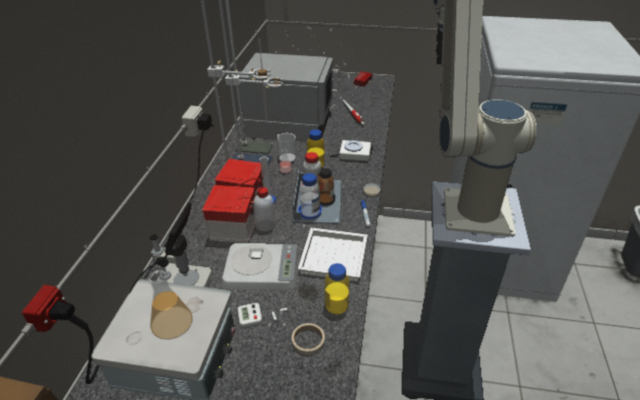

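Top view: the rack is at about (355,190), holding blue cap (329,175), red cap (384,170), black cap (357,193) and crucible (354,173). The tray is at (259,219) and the heating block at (468,222).

Look-alikes:
- Yellow bottles with blue caps at (180,227) and (442,165).
- Pink beaker at (415,136), white piece on the balance at (237,138), and red-topped wash bottle at (301,124).
- Balance at (232,145) and hotplate at (105,90), which could pass for the block.

My choice is the items in the grey rack, the white perforated tray and the small block with knob.

Run:
```python
from h import *
z=np.load('top0.npz');p,d=z['p'],z['d'];W=world_img('top',d)
cv2.imwrite('pics/crop1.png',cv2.resize(p[145:265,220:500],None,fx=2.8,fy=2.8,interpolation=cv2.INTER_CUBIC)[:,:,::-1])
hsv=cv2.cvtColor(p,cv2.COLOR_RGB2HSV);Z=W[...,2]
def rep(n,m):
    k,l,s,c=cv2.connectedComponentsWithStats(m.astype(np.uint8))
    for i in range(1,k):
        if s[i,4]>40:
            q=W[l==i];print(n,s[i],c[i].round(1),'med',np.median(q,0).round(3),'min',q.min(0).round(3),'max',q.max(0).round(3))
roi=np.zeros(Z.shape,bool);roi[145:265,215:500]=1
for lo,hi,n in((.137,.152,'z145'),(.127,.1365,'z135'),(.11,.124,'z118'),(.045,.06,'z53'),(.038,.05,'z45'),(.018,.033,'tray')):
    rep(n,roi&(Z>lo)&(Z<hi))
print('worktop',np.median(Z[240:260,420:440]))
print('well',W[222,469],W[222,468],'rackplate',W[208,330],W[208,385],'trayfloor',W[219,259])
```

```text
z145 [495 145   5  26  55] [497.  157.8] med [ 0.614 -0.326  0.144] min [ 0.583 -0.332  0.137] max [ 0.648 -0.324  0.151]
z145 [434 157  19  18 254] [443.3 165.1] med [ 0.591 -0.189  0.144] min [ 0.568 -0.213  0.137] max [ 0.612 -0.167  0.151]
z145 [376 161  18  17 236] [384.8 168.7] med [ 0.577 -0.041  0.142] min [ 0.556 -0.062  0.138] max [ 0.598 -0.019  0.149]
z145 [326 165   9  11  42] [329.4 170.2] med [0.566 0.101 0.151] min [0.555 0.088 0.148] max [0.582 0.108 0.152]
z118 [492 145   8  28  57] [493.4 159.2] med [ 0.614 -0.326  0.117] min [ 0.582 -0.341  0.11 ] max [ 0.655 -0.324  0.124]
z118 [429 157  22  22 113] [437.1 170.8] med [ 0.576 -0.176  0.114] min [ 0.563 -0.215  0.11 ] max [ 0.619 -0.16   0.122]
z118 [373 163  22  20 107] [380.6 175.2] med [ 0.562 -0.027  0.114] min [ 0.548 -0.069  0.11 ] max [ 0.598 -0.013  0.124]
z118 [317 166  25  23 150] [329.1 179.9] med [0.544 0.098 0.118] min [0.528 0.069 0.11 ] max [0.586 0.132 0.124]
z53 [483 145   9  27  57] [485.1 159.4] med [ 0.628 -0.326  0.052] min [ 0.597 -0.342  0.046] max [ 0.671 -0.323  0.06 ]
z53 [329 157  58   7 
[... 922 characters left out ...]
 154  16  12  48] [240.2 158.5] med [0.62  0.351 0.032] min [0.598 0.328 0.026] max [0.63  0.371 0.033]
tray [348 169  12  14 100] [353.5 174.5] med [0.584 0.033 0.023] min [0.562 0.017 0.018] max [0.598 0.047 0.033]
tray [450 205  19  42 123] [453.4 229. ] med [ 0.435 -0.24   0.028] min [ 0.391 -0.284  0.018] max [ 0.505 -0.237  0.033]
tray [472 237  13  13  54] [478.5 245.1] med [ 0.393 -0.314  0.03 ] min [ 0.385 -0.329  0.02 ] max [ 0.418 -0.294  0.033]
worktop -0.0006472473109754842
well [ 0.45698306 -0.28395563  0.04134438] [ 0.45708515 -0.28180712  0.03940272] rackplate [0.48836814 0.09520929 0.0060523 ] [ 0.49311227 -0.05932414  0.00382272] trayfloor [0.45176226 0.2927373  0.00526904]
```

View pics/crop1.png

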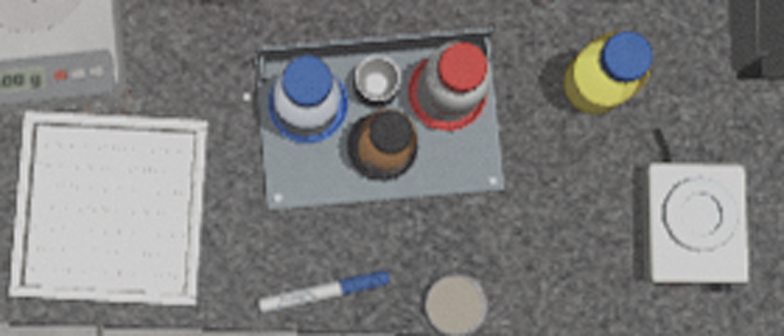

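The crop confirms the choice. In crop pixels, the blue, black and red bottles stand in their own coloured cups, the crucible is on the rack's seat at (376,80), the block's well is at (700,213), and the rack is turned a few degrees. Next I'll measure the points from both views.

```bash
cat >> h.py <<'E'
def P(name):
    c=calibration(name);R,t=Rt(c);return np.array(c['camera_matrix'])@np.c_[R,t]
def tri(a,b):
    X=cv2.triangulatePoints(P('top'),P('side'),np.array(a,float).reshape(2,1),np.array(b,float).reshape(2,1))[:,0];return X[:3]/X[3]
def blobs(p,kind,roi,mn=25):
    h=cv2.cvtColor(p,cv2.COLOR_RGB2HSV);H,S,V=h[...,0],h[...,1],h[...,2]
    m={'blue':(H>100)&(H<125)&(S>130),'red':((H<8)|(H>172))&(S>140),'black':(V<48)}[kind]
    r=np.zeros(m.shape,bool);x0,x1,y0,y1=roi;r[y0:y1,x0:x1]=1
    k,l,s,c=cv2.connectedComponentsWithStats((m&r).astype(np.uint8))
    return [(s[i].tolist(),c[i].round(1).tolist()) for i in range(1,k) if s[i,4]>mn]
E
python3 - <<'E'
from h import *
p=np.load('top0.npz')['p'];d=np.load('top0.npz')['d'];W=world_img('top',d)
s=np.load('side0.npz')['p'];ds=np.load('side0.npz')['d'];Ws=world_img('side',ds)
for k in('blue','red','black'):
    print(k,'T',blobs(p,k,(310,405,155,220)));print('   S',blobs(s,k,(290,345,148,222)))
# cap tops by depth level in side view
for n,w,lo,hi,r in(('topB',W,.146,.162,(310,345,160,190)),('topR',W,.136,.152,(370,400,155,185)),('topK',W,.12,.136,(340,372,180,205)),
  ('sideB',Ws,.146,.162,(290,325,165,200)),('sideR',Ws,.136,.152,(298,325,148,170)),('sideK',Ws,.12,.136,(313,340,165,190))):
    a=w[r[2]:r[3],r[0]:r[1]];m=(a[...,2]>lo)&(a[...,2]<hi);q=a[m]
    if len(q):print(n,len(q),q.mean(0).round(4),((q.min(0)+q.max(0))/2).round(4))
    v,u=np.nonzero(m);print('   px',u.mean()+r[0],v.mean()+r[2])
# block housing / tray / rack outlines
h=cv2.cvtColor(p,cv2.COLOR_RGB2HSV)
for n,r,z in(('block',(445,492,198,250),.04),('tray',(218,300,180,258),.026)):
    m=np.zeros(h.shape[:2],np.uint8);m[r[2]:r[3],r[0]:r[1]]=(h[r[2]:r[3],r[0]:r[1],2]>150)*255
    m=cv2.morphologyEx(m,cv2.MORPH_CLOSE,np.ones((7,7)))
    c=max(cv2.findContours(m,0,2)[0],key=cv2.contourArea);b=cv2.boxPoints(cv2.minAreaRect(c))
    w=np.array([ray_plane('top',x,z) for x in b]);print(n,b.round(1).tolist(),w[:,:2].round(4).tolist(),w.mean(0).round(4),[np.linalg.norm(w[i]-w[(i+1)%4]).round(3) for i in (0,1)])
E
```

```text
blue T [([322, 166, 16, 17, 162], [329.9, 173.8]), ([330, 175, 14, 20, 47], [339.6, 186.5])]
   S [([302, 174, 14, 11, 120], [308.8, 178.5])]
red T [([377, 160, 17, 18, 222], [384.8, 168.5]), ([367, 167, 26, 24, 75], [376.2, 183.2])]
   S [([305, 153, 13, 10, 100], [311.3, 157.0])]
black T []
   S [([320, 169, 11, 9, 78], [325.2, 173.4]), ([320, 195, 15, 11, 40], [328.0, 201.7])]
topB 255 [0.558  0.1003 0.1523] [0.5586 0.1003 0.1525]
   px 329.0470588235294 173.86274509803923
topR 241 [ 0.5771 -0.0408  0.1423] [ 0.5768 -0.0406  0.1426]
   px 384.6804979253112 168.81327800829877
topK 182 [0.5182 0.0223 0.1254] [0.5183 0.0221 0.1261]
   px 358.97802197802196 191.97252747252747
sideB 110 [0.5605 0.1033 0.1531] [0.5602 0.1011 0.1529]
   px 308.43636363636364 177.4090909090909
sideR 94 [ 0.5795 -0.0373  0.1431] [ 0.58   -0.0404  0.1428]
   px 310.82978723404256 155.61702127659575
sideK 101 [0.5253 0.0429 0.1255] [0.5239 0.0598 0.1281]
   px 322.46534653465346 174.73267326732673
block [[452.0, 203.0], [486.0, 203.0], [486.0, 245.0], [452.0, 245.0]] [[0.508, -0.2384], [0.5107, -0.3316], [0.396, -0.3297], [0.3934, -0.2376]] [ 0.452  -0.2843  0.04  ] [np.float64(0.093), np.float64(0.115)]
tray [[222.8000030517578, 250.10000610351562], [227.3000030517578, 183.10000610351562], [293.6000061035156, 187.5], [289.20001220703125, 254.5]] [[0.3621, 0.3841], [0.5475, 0.3827], [0.5404, 0.1978], [0.3553, 0.2028]] [0.4513 0.2919 0.026 ] [np.float64(0.185), np.float64(0.185)]
```

Emit:
servo_tool(
  deltas=[0.8,-0.5,-1,0,0,0.06,1,0.8,-0.5,-1,0,0,0.054,1,0.8,-0.6,-1,0,0,0,1],
  squeeze=50,
)

```text
t: 0.35
ee_pos: [0.1962, -0.5615, 0.2957]
ee_rot: [-179.9, 0.0, -0.4]
contact_force: [0.9, -0.7, 0.5]
finger_gap: 0.999
finger_force: 0.0
```

Emit:
servo_tool(
  deltas=[0.55,-1,0,0,0,0,1,0.55,-1,0,0,0,0,1,0.55,-1,0,0,0,0,1,0.55,-1,0,0,0,0,1,0.55,-1,0,0,0,0,1,0.55,-1,0,0,0,0,1,0.55,-1,0,0,0,0,1,0.55,-1,0,0,0,0,1,0.55,-1,0,0,0,0,1,0.55,-1,0,0,0,0,1,0.55,-1,0,0,0,0,1,0.55,-1,0,0,0,0,1,0.55,-1,0,0,0,0,1,0.55,-1,0,0,0,0,1,0.55,-1,0,0,0,0,1,0.55,-1,0,0,0,0,1,0.55,-1,0,0,0,0,1,0.55,-1,0,0,0,0,1,0.55,-1,0,0,0,0,1,0.55,-1,0,0,0,0,1],
)

```text
t: 2.02
ee_pos: [0.4717, -0.0612, 0.2957]
ee_rot: [-180.0, 0.0, -0.0]
contact_force: [-0.3, -0.7, 0.1]
finger_gap: 1.0
finger_force: 0.0
```

Emit:
servo_tool(
  deltas=[0.3,-1,0,0,0,0,1,0.3,-1,0,0,0,0,1,0.3,-1,0,0,0,0,1,0.2,-0.8,0,0,0,0,1,0,0,0,0,0,0,1,0,0,0,0,0,0,1],
)

```text
t: 2.52
ee_pos: [0.4988, 0.0331, 0.2955]
ee_rot: [180.0, 0.1, 0.1]
contact_force: [-0.3, -0.4, 0.1]
finger_gap: 1.002
finger_force: 0.0
```

```bash
cat >> h.py <<'E'
from scipy.spatial.transform import Rotation as Ro
def wsnap(n=None):
    s=env.get_state();p,d=snapshot('wrist');c=calibration('wrist')
    R=Ro.from_euler('xyz',s['ee_rot'],degrees=True).as_matrix()
    T=np.eye(4);T[:3,:3]=R;T[:3,3]=s['ee_pos'];T=T@np.array(c['hand_eye']);K=np.array(c['camera_matrix'])
    v,u=np.mgrid[:400,:640]
    Q=np.stack([(u-K[0,2])/K[0,0]*d,(v-K[1,2])/K[1,1]*d,d],-1)@T[:3,:3].T+T[:3,3]
    if n:save(n,p)
    return s,p,Q,T,K
def wray(T,K,uv,z):
    d=T[:3,:3]@np.array([(uv[0]-K[0,2])/K[0,0],(uv[1]-K[1,2])/K[1,1],1]);o=T[:3,3];return o+d*(z-o[2])/d[2]
E
python3 - <<'E'
from h import *
s,p,Q,T,K=wsnap('w1');print(s['ee_pos'],s['ee_rot'])
np.savez('w1.npz',p=p,Q=Q)
for n,c,lo,hi in(('B',(.559,.101),.147,.16),('R',(.5775,-.0405),.137,.15),('K',(.5185,.0222),.12,.133),('C',(.585,.031),.046,.06)):
    m=(np.hypot(Q[...,0]-c[0],Q[...,1]-c[1])<.035)&(Q[...,2]>lo)&(Q[...,2]<hi)
    v,u=np.nonzero(m)
    if len(u)>20:
        q=Q[m];print(n,len(u),u.mean(),v.mean(),q.mean(0).round(4),'circ',((q.min(0)+q.max(0))/2).round(4),(q.max(0)-q.min(0)).round(3))
E
```

```text
[0.49876088 0.03308594 0.29553215] [1.79986682e+02 5.17545066e-02 1.17309813e-01]
B 2605 241.40499040307103 103.86909788867563 [0.5594 0.0974 0.1524] circ [0.5587 0.098  0.1511] [0.046 0.045 0.008]
R 2522 415.4829500396511 79.48770816812053 [ 0.5785 -0.0424  0.1424] circ [ 0.5782 -0.043   0.1409] [0.044 0.045 0.008]
K 1472 336.29483695652175 148.1351902173913 [0.5198 0.0201 0.1254] circ [0.5192 0.0198 0.1243] [0.04  0.039 0.008]
C 497 325.09054325955736 72.58953722334005 [0.5867 0.03   0.0512] circ [0.5895 0.0295 0.0529] [0.056 0.043 0.014]
```

View pics/w1.png

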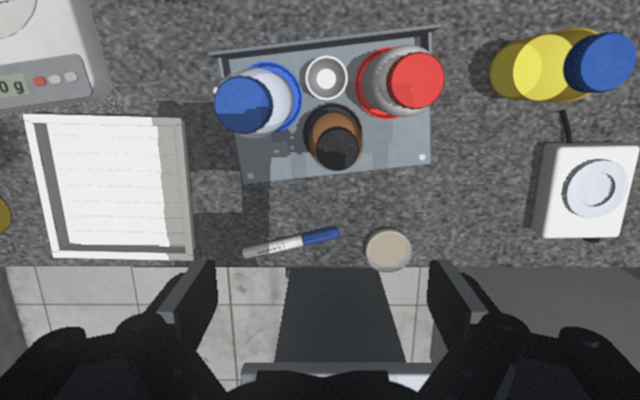

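The wrist view agrees: blue cap (241,104), red cap (415,79), black cap (336,148), crucible (325,78). Heights of 0.1525, 0.1425 and 0.1255 are as expected. I'll grasp the blue cap first.

Emit:
servo_tool(
  deltas=[0.8,-0.88,0,0,0,0,1,0.8,-0.88,0,0,0,0,1,0.8,-0.88,0,0,0,0,1,0,0,1,0,0,0,1,0,0,1,0,0,0,1,0,0,1,0,0,0,1,0,0,1,0,0,0,1,0,0,1,0,0,0,1,0,0,0.9,0,0,0,1,0,0,0,0,0,0,1,0,0,0,0,0,0,0.2,0,0,0,0,0,0,-1,0,0,0,0,0,0,-1,0,0,0,0,0,0,-1,0,0,0,0,0,0,-1,0,0,0,0,0,0,-1,0,0,0,0,0,0,-1],
  squeeze=50,
)

```text
t: 3.98
ee_pos: [0.5592, 0.0984, 0.1489]
ee_rot: [-180.0, -0.0, -0.0]
contact_force: [0.6, 0.0, -0.6]
finger_gap: 0.011
finger_force: 0.0
```

Run:
```python
from h import *
s,p,Q,T,K=wsnap('w2');print(s)
p2,d=snapshot('side');save('x',cv2.resize(p2[130:240,250:390],None,fx=3,fy=3))
a=cv2.resize(p,(480,300));b=cv2.resize(p2[140:240,260:380],(360,300));cv2.imwrite('pics/w2s.png',np.hstack([a,b])[:,:,::-1][:,:800])
```

```text
{'t': 3.9833, 'q': array([8.78252191e+00, 2.48589343e+01, 1.03725063e+02, 1.46793023e-03,
       5.13700751e+01, 9.87916913e+01]), 'joint_velocities': array([-0.0180788 ,  0.26611945,  0.12050049,  0.05721685, -0.03689985,
       -0.00804947]), 'joint_efforts': array([-4.11346473e-02, -5.20287788e+01, -2.37834102e+01, -1.40193006e-03,
       -3.06111928e-03, -5.30222169e-04]), 'ee_pos': array([0.55920482, 0.0984423 , 0.14893168]), 'ee_rot': array([-1.79991846e+02, -4.52125041e-02, -1.00885696e-02]), 'contact_force': array([ 0.59147514,  0.04936278, -0.55785526]), 'ft_torque': array([ 0.05074483,  0.01946019, -0.0027004 ]), 'finger_force': 0.0, 'finger_gap': 0.011406313519969976}
```

View pics/w2s.png

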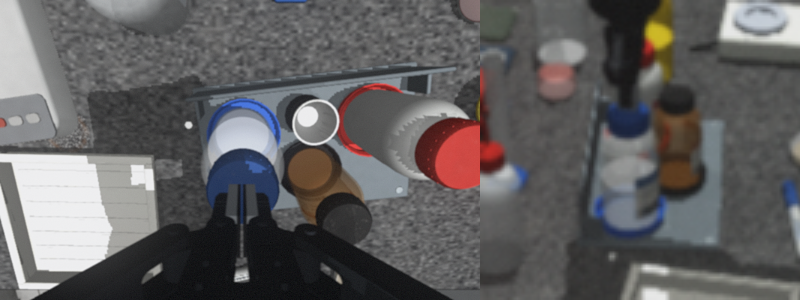

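The wrist view shows the fingers shut at the cap's top, and the bottle still stands in its cup. The pads evidently sit higher than I assumed, so I'll check the heights by depth.

Run:
```python
from h import *
s,p,Q,T,K=wsnap()
for v in range(215,300,6):
    print(v,[ (Q[v,u].round(3).tolist(),p[v,u].tolist()) for u in(290,314,320,330)])
p2,d2=snapshot('side');W=world_img('side',d2)
for v in range(150,185,3): print(v,[W[v,u].round(3).tolist() for u in (303,308,312)],p2[v,308])
```

```text
215 [([0.575, 0.113, 0.142], [31, 42, 66]), ([0.579, 0.102, 0.154], [45, 60, 92]), ([0.579, 0.099, 0.152], [46, 62, 97]), ([0.579, 0.095, 0.154], [64, 95, 158])]
221 [([0.575, 0.113, 0.15], [40, 50, 77]), ([0.576, 0.102, 0.152], [48, 62, 98]), ([0.577, 0.099, 0.153], [45, 60, 96]), ([0.576, 0.095, 0.153], [46, 60, 93])]
227 [([0.573, 0.113, 0.152], [44, 59, 91]), ([0.574, 0.102, 0.154], [40, 58, 94]), ([0.573, 0.099, 0.152], [42, 59, 93]), ([0.574, 0.095, 0.153], [46, 62, 97])]
233 [([0.57, 0.113, 0.152], [45, 58, 96]), ([0.571, 0.102, 0.154], [44, 59, 96]), ([0.571, 0.099, 0.153], [44, 60, 98]), ([0.57, 0.095, 0.152], [41, 60, 95])]
239 [([0.567, 0.113, 0.152], [39, 56, 94]), ([0.568, 0.102, 0.153], [44, 60, 97]), ([0.568, 0.099, 0.154], [39, 57, 94]), ([0.568, 0.095, 0.152], [44, 59, 96])]
245 [([0.565, 0.113, 0.153], [36, 53, 91]), ([0.569, 0.102, 0.162], [56, 63, 84]), ([0.569, 0.099, 0.163], [35, 48, 73]), ([0.569, 0.095, 0.162], [52, 60, 82])]
251 [([0.562, 0.113, 0.152], [38, 58, 92]), ([0.57, 0.102, 0.169], [70, 73, 75]), ([0.569, 0.099, 0.169], [24, 25, 31]), ([0.569, 0.095,
[... 1613 characters left out ...]
.109, 0.229]] [27 26 27]
162 [[0.563, 0.164, 0.252], [0.549, 0.158, 0.25], [0.549, 0.098, 0.21]] [30 31 31]
165 [[0.565, 0.154, 0.234], [0.551, 0.148, 0.232], [0.547, 0.106, 0.204]] [26 25 26]
168 [[0.605, -0.023, 0.098], [0.556, 0.128, 0.207], [0.549, 0.097, 0.186]] [25 25 26]
171 [[0.606, -0.026, 0.084], [0.559, 0.113, 0.185], [0.55, 0.094, 0.173]] [25 26 25]
174 [[0.607, -0.027, 0.07], [0.56, 0.11, 0.171], [0.552, 0.084, 0.154]] [27 25 26]
177 [[0.578, 0.104, 0.153], [0.562, 0.103, 0.154], [0.549, 0.103, 0.156]] [40 48 74]
180 [[0.575, 0.119, 0.153], [0.559, 0.117, 0.153], [0.547, 0.113, 0.152]] [30 41 74]
183 [[0.576, 0.115, 0.137], [0.559, 0.12, 0.143], [0.547, 0.117, 0.143]] [29 38 62]
```

The shut fingertips are at z≈0.157, about 8 mm behind the reported TCP rather than 17 mm ahead. I'll trust this measurement, open, go 25 mm lower and close again.

Emit:
servo_tool(
  deltas=[0,0,0,0,0,0,1,0,0,0,0,0,0,1,0,0,0,0,0,0,1,0,0,0,0,0,0,1,0,0,0,0,0,0,1,0,0,0,0,0,0,1,0,0,0.4,0,0,0,1,0,0,0.4,0,0,0,1,0,0,0.2,0,0,0,1,0,0,0,0,0,0,1,0,0,0,0,0,0,1],
)

```text
t: 5.1
ee_pos: [0.5585, 0.0983, 0.1225]
ee_rot: [180.0, 0.1, -0.0]
contact_force: [-0.1, 0.0, 0.3]
finger_gap: 0.999
finger_force: 0.0
```

Run:
```python
from h import *
s,p,Q,T,K=wsnap('w3');print(s['ee_pos'],s['finger_gap'],s['contact_force'])
p2,d2=snapshot('side')
a=cv2.resize(p,(480,300));b=cv2.resize(p2[145:205,280:344],(320,300),interpolation=cv2.INTER_CUBIC);cv2.imwrite('pics/w3s.png',np.hstack([a,b])[:,:,::-1])
```

```text
[0.55847812 0.0982782  0.12254247] 0.9993607217075618 [-0.1392004   0.03486489  0.29803448]
```

View pics/w3s.png

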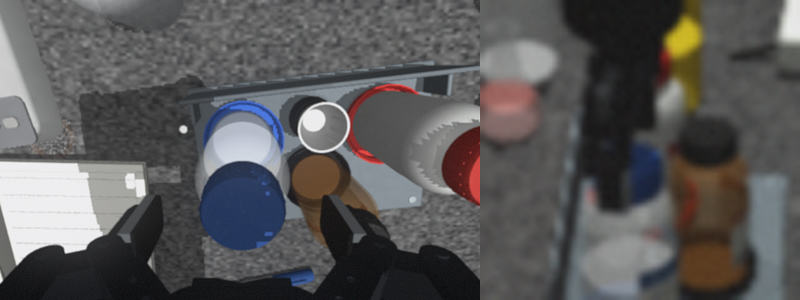

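The open fingers straddle the blue cap (left crop columns 150 to 335, cap centre 242), so I'll close and lift.

Emit:
servo_tool(
  deltas=[0,0,0,0,0,0,0,0,0,0,0,0,0,-1,0,0,0,0,0,0,-1,0,0,0,0,0,0,-1,0,0,0,0,0,0,-1,0,0,0,0,0,0,-1],
  squeeze=50,
)

```text
t: 5.7
ee_pos: [0.5594, 0.0983, 0.1241]
ee_rot: [-180.0, -0.1, -0.0]
contact_force: [-0.5, -0.9, 5.7]
finger_gap: 0.505
finger_force: 51.0
```

Emit:
servo_tool(
  deltas=[0,0,-0.5,0,0,0,-1,0,0,-0.8,0,0,0,-1,0,0,-0.9,0,0,0,-1,0,0,-0.8,0,0,0,-1,-0.1,-0.4,0,0,0,0,-1,-0.3,-0.9,0,0,0,0,-1,-0.3,-0.9,0,0,0,0,-1,-0.3,-0.9,0,0,0,0,-1,-0.3,-0.9,0,0,0,0,-1,-0.3,-0.9,0,0,0,0,-1,-0.3,-0.9,0,0,0,0,-1,-0.3,-0.9,0,0,0,0,-1,-0.3,-0.9,0,0,0,0,-1,-0.3,-0.9,0,0,0,0,-1,0,-0.6,0,0,0,0,-1,0,-0.3,0,0,0,0,-1,0,0,0,0,0,0,-1,0,0,0,0,0,0,-1],
)

```text
t: 7.2
ee_pos: [0.4891, 0.333, 0.1979]
ee_rot: [180.0, 0.0, 0.0]
contact_force: [-0.4, -0.6, -3.9]
finger_gap: 0.505
finger_force: 52.3
```

Emit:
servo_tool(
  deltas=[0,0,0.8,0,0,0,-1,0,0,0.8,0,0,0,-1,0,0,0.7,0,0,0,-1,0,0,0.4,0,0,0,-1,0,0,0.2,0,0,0,-1,0,0,0.1,0,0,0,-1,0,0,0,0,0,0,-1,0,0,0,0,0,0,-1],
)

```text
t: 7.87
ee_pos: [0.4897, 0.3335, 0.1242]
ee_rot: [-180.0, -0.1, -0.0]
contact_force: [-0.3, -1.0, -4.1]
finger_gap: 0.51
finger_force: 52.3
```

Emit:
servo_tool(
  deltas=[0,0,0.1,0,0,0,-1,0,0,0.06,0,0,0,-1,0,0,0,0,0,0,-1],
)

```text
t: 8.12
ee_pos: [0.4895, 0.3337, 0.1202]
ee_rot: [-180.0, -0.1, -0.0]
contact_force: [-1.5, -0.5, 0.1]
finger_gap: 0.509
finger_force: 52.6
```

Emit:
servo_tool(
  deltas=[0,0,0,0,0,0,1,0,0,0,0,0,0,1,0,0,0,0,0,0,1,0,0,0,0,0,0,1,0,0,-1,0,0,0,1,0,0,-1,0,0,0,1,0,0,-1,0,0,0,1,0,0,-1,0,0,0,1,0.1,0.9,0,0,0,0,1,0.1,1,0,0,0,0,1,0.1,1,0,0,0,0,1,0.1,1,0,0,0,0,1,0.1,1,0,0,0,0,1,0.1,1,0,0,0,0,1,0.1,1,0,0,0,0,1,0.1,1,0,0,0,0,1,0.1,1,0,0,0,0,1],
)

```text
t: 9.53
ee_pos: [0.5115, 0.1097, 0.2196]
ee_rot: [-180.0, -0.0, -0.0]
contact_force: [0.8, 0.0, -0.7]
finger_gap: 1.001
finger_force: 0.0
```

Emit:
servo_tool(
  deltas=[0.1,1,0,0,0,0,1,0.1,1,0,0,0,0,1,0.1,1,0,0,0,0,1,0,0.6,0,0,0,0,1,0,0,0.5,0,0,0,1,0,0,0.5,0,0,0,1,0,0,0,0,0,0,1,0,0,0,0,0,0,1],
)

```text
t: 10.2
ee_pos: [0.5186, 0.0208, 0.1941]
ee_rot: [180.0, 0.1, -0.0]
contact_force: [-0.6, -0.6, -0.8]
finger_gap: 1.0
finger_force: 0.0
```

```bash
cat >> h.py <<'E'
def level(Q,c,z,r=.035):
    m=(np.hypot(Q[...,0]-c[0],Q[...,1]-c[1])<r)&(abs(Q[...,2]-z)<.005)
    q=Q[m];return len(q),((q.min(0)+q.max(0))/2).round(4),q.mean(0).round(4)
E
python3 - <<'E'
from h import *
s,p,Q,T,K=wsnap('w4');print(s['ee_pos'],s['ee_rot'])
print('K',level(Q,(.519,.0205),.1255));print('R',level(Q,(.578,-.0425),.1425))
p2,d2=snapshot('top');W=world_img('top',d2);print('blue top',level(W,(.49,.333),.149))
E
```

```text
[0.51857551 0.02079473 0.19414244] [ 1.79999556e+02  7.72215674e-02 -2.01556611e-02]
K (2734, array([0.519 , 0.0201, 0.1243]), array([0.5202, 0.0198, 0.1254]))
R (5173, array([ 0.5783, -0.0431,  0.1416]), array([ 0.5788, -0.0424,  0.1425]))
blue top (250, array([0.4894, 0.3352, 0.1489]), array([0.4889, 0.3346, 0.1487]))
```

Emit:
servo_tool(
  deltas=[0,0,1,0,0,0,1,0,0,1,0,0,0,1,0,0,1,0,0,0,1,0,0,0.5,0,0,0,1,0,0,0.34,0,0,0,1,0,0,0,0,0,0,1,0,0,0,0,0,0,0,0,0,0,0,0,0,-1,0,0,0,0,0,0,-1,0,0,0,0,0,0,-1,0,0,0,0,0,0,-1,0,0,0,0,0,0,-1],
)

```text
t: 11.3
ee_pos: [0.52, 0.0207, 0.0997]
ee_rot: [180.0, -0.1, -0.0]
contact_force: [-0.9, -0.8, 6.4]
finger_gap: 0.431
finger_force: 49.8
```

Emit:
servo_tool(
  deltas=[0,0,-0.5,0,0,0,-1,0,0,-0.9,0,0,0,-1,0,0,-0.9,0,0,0,-1,0,0,-0.7,0,0,0,-1,-0.2,-0.5,0,0,0,0,-1,-0.4,-0.9,0,0,0,0,-1,-0.4,-1,0,0,0,0,-1,-0.4,-1,0,0,0,0,-1,-0.4,-1,0,0,0,0,-1,-0.4,-1,0,0,0,0,-1,-0.4,-1,0,0,0,0,-1,-0.4,-1,0,0,0,0,-1,-0.4,-1,0,0,0,0,-1,-0.4,-1,0,0,0,0,-1,-0.4,-1,0,0,0,0,-1,-0.1,-0.5,0,0,0,0,-1,0,0,0,0,0,0,-1,0,0,0,0,0,0,-1],
)

```text
t: 12.8
ee_pos: [0.4109, 0.2936, 0.1729]
ee_rot: [180.0, 0.0, 0.1]
contact_force: [0.4, -0.9, -2.0]
finger_gap: 0.429
finger_force: 51.0
```

Emit:
servo_tool(
  deltas=[0,0,0.9,0,0,0,-1,0,0,0.9,0,0,0,-1,0,0,0.7,0,0,0,-1,0,0,0.5,0,0,0,-1,0,0,0.1,0,0,0,-1,0,0,0,0,0,0,-1,0,0,0.06,0,0,0,-1,0,0,0,0,0,0,-1],
)

```text
t: 13.47
ee_pos: [0.412, 0.2923, 0.0952]
ee_rot: [180.0, -0.0, -0.1]
contact_force: [-1.7, -2.7, 7.1]
finger_gap: 0.431
finger_force: 53.3
```

Emit:
servo_tool(
  deltas=[0,0,0,0,0,0,1,0,0,0,0,0,0,1,0,0,0,0,0,0,1,0,0,0,0,0,0,1,0,0,-1,0,0,0,1,0,0,-1,0,0,0,1,0,0,-1,0,0,0,1,0,0,-1,0,0,0,1,0,0,-0.5,0,0,0,1,0.5,1,0,0,0,0,1,0.5,1,0,0,0,0,1,0.5,1,0,0,0,0,1,0.5,1,0,0,0,0,1,0.5,1,0,0,0,0,1,0.5,1,0,0,0,0,1,0.5,1,0,0,0,0,1,0.5,1,0,0,0,0,1],
)

```text
t: 14.88
ee_pos: [0.5119, 0.092, 0.2069]
ee_rot: [-180.0, 0.0, -0.0]
contact_force: [0.2, 0.5, 0.2]
finger_gap: 1.004
finger_force: 0.0
```

Emit:
servo_tool(
  deltas=[0.5,1,0,0,0,0,1,0.5,1,0,0,0,0,1,0.5,1,0,0,0,0,1,0.5,1,0,0,0,0,1,0.5,1,0,0,0,0,1,0.1,0.4,0,0,0,0,1,0,0,0,0,0,0,1,0,0,0,0,0,0,1],
)

```text
t: 15.55
ee_pos: [0.5759, -0.0416, 0.2065]
ee_rot: [-180.0, 0.1, -0.1]
contact_force: [-0.1, -0.2, 0.3]
finger_gap: 1.002
finger_force: 0.0
```

Run:
```python
from h import *
s,p,Q,T,K=wsnap('w5');print(s['ee_pos'],s['ee_rot'])
print('R',level(Q,(.578,-.0425),.1425));print('C',level(Q,(.5867,.03),.0525,.03))
p2,d2=snapshot('top');W=world_img('top',d2);print('blue',level(W,(.49,.333),.149));print('black',level(W,(.412,.292),.122))
```

```text
[ 0.57585473 -0.04156422  0.20651182] [-1.79970797e+02  6.18900909e-02 -8.28492993e-02]
R (3678, array([ 0.5784, -0.0434,  0.1412]), array([ 0.5796, -0.0434,  0.1424]))
C (555, array([0.5817, 0.0294, 0.0517]), array([0.5794, 0.0324, 0.0513]))
blue (245, array([0.4891, 0.3348, 0.149 ]), array([0.4888, 0.335 , 0.1486]))
black (183, array([0.4094, 0.2944, 0.1219]), array([0.41  , 0.2941, 0.1216]))
```

Emit:
servo_tool(
  deltas=[0.1,0.06,1,0,0,0,1,0,0,1,0,0,0,1,0,0,0.9,0,0,0,1,0,0,0.5,0,0,0,1,0,0,0.3,0,0,0,1,0,0,0,0,0,0,1,0,0,0,0,0,0,0,0,0,0,0,0,0,-1,0,0,0,0,0,0,-1,0,0,0,0,0,0,-1,0,0,0,0,0,0,-1,0,0,0,0,0,0,-1],
)

```text
t: 16.65
ee_pos: [0.58, -0.0434, 0.1161]
ee_rot: [180.0, -0.2, -0.0]
contact_force: [-0.9, -0.3, 5.7]
finger_gap: 0.487
finger_force: 50.1
```

Emit:
servo_tool(
  deltas=[0,0,-0.5,0,0,0,-1,0,0,-1,0,0,0,-1,0,0,-1,0,0,0,-1,0,0,-1,0,0,0,-1,-0.1,-0.5,0,0,0,0,-1,-0.3,-1,0,0,0,0,-1,-0.3,-1,0,0,0,0,-1,-0.3,-1,0,0,0,0,-1,-0.3,-1,0,0,0,0,-1,-0.3,-1,0,0,0,0,-1,-0.3,-1,0,0,0,0,-1,-0.3,-1,0,0,0,0,-1,-0.3,-1,0,0,0,0,-1,-0.3,-1,0,0,0,0,-1,-0.3,-1,0,0,0,0,-1,-0.3,-1,0,0,0,0,-1,-0.1,-0.2,0,0,0,0,-1,0,0,0,0,0,0,-1,0,0,0,0,0,0,-1],
)

```text
t: 18.23
ee_pos: [0.4908, 0.2493, 0.2016]
ee_rot: [180.0, 0.0, 0.1]
contact_force: [0.0, 0.1, -3.4]
finger_gap: 0.484
finger_force: 52.0
```

Emit:
servo_tool(
  deltas=[0,0,0.9,0,0,0,-1,0,0,0.9,0,0,0,-1,0,0,0.8,0,0,0,-1,0,0,0.5,0,0,0,-1,0,0,0.3,0,0,0,-1,0,0,0.12,0,0,0,-1,0,0,0,0,0,0,-1],
)

```text
t: 18.82
ee_pos: [0.4916, 0.2486, 0.1136]
ee_rot: [180.0, 0.0, -0.1]
contact_force: [0.3, -0.1, -3.5]
finger_gap: 0.487
finger_force: 52.0
```

Emit:
servo_tool(
  deltas=[0,0,0.1,0,0,0,-1,0,0,0.02,0,0,0,-1,0,0,0,0,0,0,0.3,0,0,0,0,0,0,0.3,0,0,0,0,0,0,0.3,0,0,-0.4,0,0,0,0.3,0,0,-1,0,0,0,0.3,0,0,-1,0,0,0,0.3,0,0,-1,0,0,0,0.3,0,0,-1,0,0,0,0.4,0.1,1,0,0,0,0,0.5,0.1,1,0,0,0,0,0.5,0.1,1,0,0,0,0,0.5,0.1,1,0,0,0,0,0.5,0.1,1,0,0,0,0,0.5,0.1,1,0,0,0,0,0.5,0.1,1,0,0,0,0,0.5,0.1,1,0,0,0,0,0.5,0.1,0.8,0,0,0,0,0.5],
)

```text
t: 20.4
ee_pos: [0.514, 0.0279, 0.2219]
ee_rot: [180.0, -0.1, -0.0]
contact_force: [-0.4, 0.6, 0.7]
finger_gap: 0.752
finger_force: 0.0
```

Emit:
servo_tool(
  deltas=[0,0,0,0,0,0,0.5,0,0,0,0,0,0,0.5],
)

```text
t: 20.57
ee_pos: [0.5142, 0.0287, 0.2217]
ee_rot: [-180.0, -0.0, -0.1]
contact_force: [-0.2, 0.2, -0.7]
finger_gap: 0.753
finger_force: 0.0
```

Run:
```python
from h import *
s,p,Q,T,K=wsnap('w6');print(s['ee_pos'],s['ee_rot'])
np.savez('w6.npz',p=p,Q=Q,T=T,K=K)
hsv=cv2.cvtColor(p,cv2.COLOR_RGB2HSV)
# crucible rim: project measured; cups
for n,m in(('blue',(hsv[...,0]>100)&(hsv[...,0]<125)&(hsv[...,1]>130)),('red',((hsv[...,0]<8)|(hsv[...,0]>172))&(hsv[...,1]>140)),('black',hsv[...,2]<45),('white',(hsv[...,2]>175)&(hsv[...,1]<40))):
    m=m&(Q[...,0]>.46)&(Q[...,0]<.64)&(Q[...,1]>-.1)&(Q[...,1]<.16)&(Q[...,2]<.08)
    k,l,st,c=cv2.connectedComponentsWithStats(m.astype(np.uint8))
    for i in range(1,k):
        if st[i,4]>120:
            q=Q[l==i];print(n,st[i],c[i].round(1),((q.min(0)+q.max(0))/2).round(4),(q.max(0)-q.min(0)).round(3))
p2,d2=snapshot('top');W=world_img('top',d2);np.savez('top6.npz',p=p2,W=W)
print('red',level(W,(.49,.248),.139),'blue',level(W,(.49,.333),.149),'black',level(W,(.412,.292),.122))
```

```text
[0.51416446 0.02872598 0.22166454] [-1.79985055e+02 -4.63732287e-02 -1.34250782e-01]
blue [ 211   75   82   83 5384] [251.8 116. ] [0.5592 0.097  0.012 ] [0.08  0.079 0.018]
red [ 356   57   82   84 5410] [396.1  98.5] [ 0.5765 -0.0425  0.0129] [0.077 0.077 0.015]
white [ 263   46  164   76 2626] [336.6  70.9] [0.5905 0.0075 0.0286] [0.07  0.157 0.051]
white [ 398   67   46  128 3070] [424.1 153.2] [ 0.5425 -0.075   0.0055] [0.128 0.05  0.005]
white [309  82  25  25 494] [320.9  94.2] [0.5819 0.0295 0.0208] [0.022 0.023 0.006]
white [352 165  27  35 419] [368.3 183.3] [ 0.4915 -0.0172  0.0055] [0.037 0.028 0.005]
white [322 189  29  15 181] [335.4 196.9] [0.4767 0.0138 0.0051] [0.016 0.03  0.004]
red (245, array([0.4907, 0.2514, 0.1388]), array([0.4905, 0.251 , 0.1386])) blue (250, array([0.4893, 0.3351, 0.1489]), array([0.4887, 0.3349, 0.1487])) black (177, array([0.4095, 0.2943, 0.122 ]), array([0.4097, 0.294 , 0.1216]))
```

View pics/w6.png

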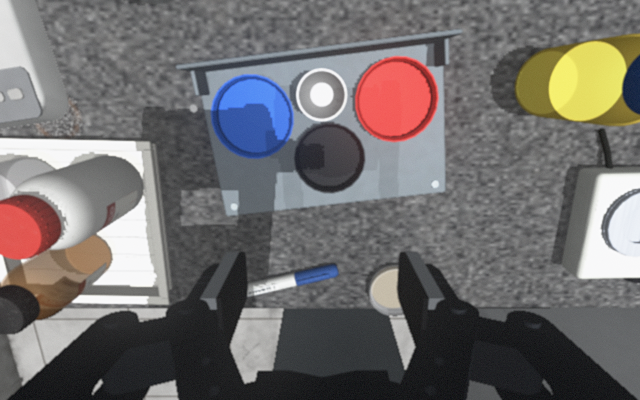

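The wrist view shows the empty rack: blue cup (252,116), red cup (396,98), black cup (330,158), crucible (321,94). The measured positions are consistent with a rack yaw of about 7.1°. The crucible is at (0.5815, 0.0293) with its rim at z≈0.052. All three bottles are standing in the tray.

Emit:
servo_tool(
  deltas=[0,0,0,0,0,-0.031,0.5,0,0,0,0,0,-0.031,0.5,0.9,0.1,0,0,0,0,0.5,0.9,0.1,0,0,0,0,0.5,0.9,0.1,0,0,0,0,0.5,0,0,1,0,0,0,0.5,0,0,1,0,0,0,0.5,0,0,1,0,0,0,0.5,0,0,1,0,0,0,0.5,0,0,1,0,0,0,0.5,0,0,0.5,0,0,0,0.5,0,0,0,0,0,0,0.5,0,0,0,0,0,0,0.5],
)

```text
t: 21.75
ee_pos: [0.5818, 0.031, 0.0834]
ee_rot: [-180.0, 0.1, 7.1]
contact_force: [-0.0, -0.6, 0.4]
finger_gap: 0.749
finger_force: 0.0
```

Run:
```python
from h import *
s,p,Q,T,K=wsnap('w7');print(s['ee_pos'],s['ee_rot'],s['contact_force'])
print('rim',level(Q,(.5815,.0293),.0525,.028))
# crucible inside bottom blob
h=cv2.cvtColor(p,cv2.COLOR_RGB2HSV)
# project TCP-axis points & tips lowest
m=(Q[...,2]<.2)&(h[...,2]<90)&(Q[...,2]>.055)&(abs(Q[...,0]-.58)<.03)
for side in(1,-1):
    q=Q[m&(side*(Q[...,1]-.029)>.015)&(side*(Q[...,1]-.029)<.07)]
    if len(q):print(side,q[:,2].min(),np.percentile(q[:,2],2),q[q[:,2]<np.percentile(q[:,2],5)].mean(0).round(4))
```

```text
[0.58181536 0.03099984 0.08341989] [-1.79991724e+02  5.23992795e-02  7.14979529e+00] [-0.04831488 -0.64286984  0.43950481]
rim (1391, array([0.582 , 0.0292, 0.0511]), array([0.578 , 0.0287, 0.0514]))
1 0.09978433677938744 0.11102729308784726 [0.5793 0.0654 0.1123]
-1 0.10215561087896347 0.11535557439836008 [ 0.5871 -0.0021  0.1161]
```

View pics/w7.png

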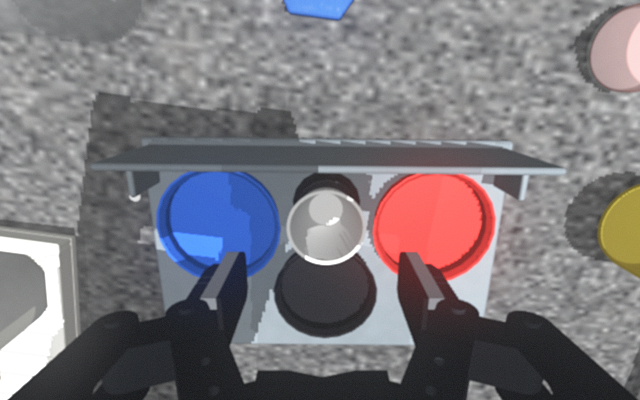

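The crucible rim is centred at (325,228) and the fingertips measure TCP+17 mm at this opening. I'll go down 56 mm, shift 1.7 mm, and close gently.

Emit:
servo_tool(
  deltas=[0,0.07,0.8,0,0,0,0.5,0,0,0.8,0,0,0,0.5,0,0,0.4,0,0,0,0.5,0,0,0.25,0,0,0,0.5,0,0,0,0,0,0,0.4,0,0,0,0,0,0,0.2,0,0,0,0,0,0,0.1,0,0,0,0,0,0,0,0,0,0,0,0,0,-0.1,0,0,0,0,0,0,-0.3,0,0,0,0,0,0,-1,0,0,0,0,0,0,-1],
  squeeze=22,
)

```text
t: 22.8
ee_pos: [0.5831, 0.0287, 0.0285]
ee_rot: [180.0, -0.1, 7.1]
contact_force: [-1.5, 0.1, 4.9]
finger_gap: 0.477
finger_force: 21.6
```

Emit:
servo_tool(
  deltas=[0,0,-0.3,0,0,0,-1,0,0,-0.7,0,0,0,-1,0,0,-1,0,0,0,-1,0,0,-1,0,0,0,-1,0,0,-1,0,0,0,-1,0,0,-1,0,0,0,-1,0,0,-1,0,0,0,-1,0,0,-0.7,0,0,0,-1,0,0,0,0,0,0,-1],
)

```text
t: 23.55
ee_pos: [0.5846, 0.0285, 0.1996]
ee_rot: [180.0, -0.4, 7.1]
contact_force: [1.1, -0.2, 0.2]
finger_gap: 0.478
finger_force: 22.4
```

Emit:
servo_tool(
  deltas=[-0.2,0.3,0,0,0,0,-1,-0.5,0.7,0,0,0,0,-1,-0.7,0.9,0,0,0,0,-1,-0.7,0.9,0,0,0,0,-1,-0.7,0.9,0,0,0,0,-1,-0.7,0.9,0,0,0,0,-1,-0.7,0.9,0,0,0,0,-1,-0.7,0.9,0,0,0,0,-1,-0.7,0.9,0,0,0,0,-1,-0.7,0.9,0,0,0,0,-1,-0.7,0.9,0,0,0,0,-1,-0.7,0.9,0,0,0,0,-1,-0.7,0.9,0,0,0,0,-1,-0.4,0.6,0,0,0,0,-1,0,0.1,0,0,0,0,-1,0,0,0,0,0,0,-1,0,0,0,0,0,0,-1],
)

```text
t: 24.97
ee_pos: [0.3991, -0.2858, 0.1939]
ee_rot: [-179.9, 0.1, 7.1]
contact_force: [0.3, 0.3, -0.2]
finger_gap: 0.478
finger_force: 22.4
```

Run:
```python
from h import *
s,p,Q,T,K=wsnap('w8');print(s['ee_pos'],s['ee_rot'],s['finger_gap'],s['contact_force'])
np.savez('w8.npz',p=p,Q=Q,T=T,K=K)
p2,d2=snapshot('top');np.savez('top8.npz',p=p2,W=world_img('top',d2))
# aluminium top outer edge points: plane z~.045 and well floor z~.039
for z,w in((.045,.0025),(.039,.0025)):
    m=(abs(Q[...,2]-z)<w)&(np.hypot(Q[...,0]-.455,Q[...,1]+.285)<.05)
    v,u=np.nonzero(m)
    if len(u):print(z,len(u),Q[m].min(0).round(4),Q[m].max(0).round(4),u.min(),u.max(),v.min(),v.max())
```

```text
[ 0.39908448 -0.28583485  0.19391496] [-1.79922694e+02  5.94634118e-02  7.05443622e+00] 0.478414255876725 [ 0.29411749  0.34168477 -0.18563047]
0.045 4041 [ 0.4239 -0.3232  0.0425] [ 0.4943 -0.2528  0.0472] 291 377 60 148
0.039 2471 [ 0.4054 -0.3324  0.0365] [ 0.5043 -0.2432  0.0415] 280 387 46 168
```

View pics/w8.png

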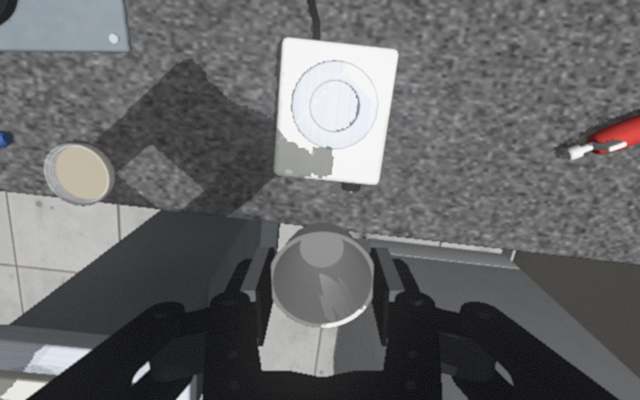

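The crucible is held upright at (322,277), and the well is at (335,105) in the round top of the small block. I'll work out the well's position and the crucible's offset in the hand.

Run:
```python
from h import *
z=np.load('w8.npz');p,Q,T,K=z['p'],z['Q'],z['T'],z['K']
g=cv2.cvtColor(p,cv2.COLOR_RGB2GRAY)
m=((g[65:150,288:382]<np.median(g[90:120,320:350])-25)).astype(np.uint8)
# edge of well by ellipse of dark ring pixels within radius 20..32 px
v,u=np.nonzero(m);r=np.hypot(u+288-335,v+65-105);k=(r>19)&(r<32)
if k.sum()>15:
    e=cv2.fitEllipse(np.c_[u[k]+288,v[k]+65].astype(np.float32));print(e,wray(T,K,e[0],.045))
print('px->',wray(T,K,(335,105),.042))
tcp=np.array([.39908,-.28583,.19391])
d=np.hypot(Q[...,0]-tcp[0],Q[...,1]-tcp[1])
hs=cv2.cvtColor(p,cv2.COLOR_RGB2HSV)
q=Q[(d<.032)&(Q[...,2]<.225)&(Q[...,2]>.15)&(hs[...,2]>95)]
print(len(q),np.percentile(q[:,2],[1,50,90,98]))
t=q[q[:,2]>np.percentile(q[:,2],90)];print(t.mean(0),t.min(0),t.max(0))
# rim centre by image ellipse (272..375 cols, v 228..327) at rim height
for zz in(.215,.22):print(wray(T,K,(323,277),zz)-tcp)
```

```text
((333.94976806640625, 105.34042358398438), (48.74071502685547, 51.19449996948242), 8.265340805053711) [ 0.4593535  -0.28791871  0.045     ]
px-> [ 0.45959859 -0.28884927  0.042     ]
8097 [0.1847017  0.2046627  0.21778242 0.21864836]
[ 0.39707003 -0.28452498  0.21833144] [ 0.3764258  -0.30694131  0.21778374] [ 0.42035494 -0.26490709  0.2203128 ]
[-0.00072127 -0.00049515  0.02109   ]
[ 0.00209503 -0.00013508  0.02609   ]
```

Emit:
servo_tool(
  deltas=[0.5,0.08,0,0,0,0,-1,0.8,0.13,0,0,0,0,-1,0.8,0.13,0,0,0,0,-1,0.3,0.05,0,0,0,0,-1,0,0,0.5,0,0,0,-1,0,0,1,0,0,0,-1,0,0,1,0,0,0,-1,0,0,1,0,0,0,-1,0,0,0.8,0,0,0,-1,0,0,0.6,0,0,0,-1,0,0,0.4,0,0,0,-1,0,0,0,0,0,0,-1,0,0,0,0,0,0,-1],
)

```text
t: 26.15
ee_pos: [0.4606, -0.2883, 0.062]
ee_rot: [-180.0, 0.0, 7.1]
contact_force: [0.2, -0.3, -1.1]
finger_gap: 0.479
finger_force: 22.4
```

Run:
```python
from h import *
s,p,Q,T,K=wsnap('w9');print(s['ee_pos'],s['ee_rot'],s['finger_gap'],s['contact_force'])
np.savez('w9.npz',p=p,Q=Q,T=T,K=K);tcp=s['ee_pos']
hs=cv2.cvtColor(p,cv2.COLOR_RGB2HSV);d=np.hypot(Q[...,0]-tcp[0],Q[...,1]-tcp[1])
q=Q[(d<.03)&(abs(Q[...,2]-tcp[2]-.0245)<.0025)&(hs[...,2]>95)];print('rim',(q.min(0)+q.max(0))/2)
q=Q[(abs(Q[...,2]-.045)<.0025)&(d<.05)];print('disc',len(q),q.min(0),q.max(0))
```

```text
[ 0.46057759 -0.28832153  0.06202664] [-1.79971310e+02  3.18192898e-02  7.12932324e+00] 0.47924759135098655 [ 0.15328963 -0.34560576 -1.0700521 ]
rim [ 0.45960037 -0.28682066  0.08651703]
disc 5433 [ 0.44820895 -0.32344462  0.04250161] [ 0.49456535 -0.25284978  0.04687576]
```

View pics/w9.png

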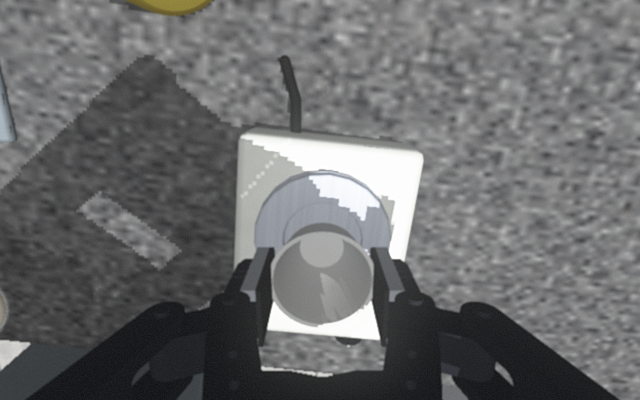

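The crucible is over the well and the disc centre matches within about 1 mm, so I'll lower it.

Emit:
servo_tool(
  deltas=[0,0,0.2,0,0,0,-1,0,0,0.2,0,0,0,-1,0,0,0.06,0,0,0,-1,0,0,0,0,0,0,-1,0,0,0,0,0,0,-1],
)

```text
t: 26.62
ee_pos: [0.4604, -0.2887, 0.0507]
ee_rot: [180.0, -0.0, 7.1]
contact_force: [0.1, -1.0, 0.0]
finger_gap: 0.482
finger_force: 22.4
```

Emit:
servo_tool(
  deltas=[0,0,0.05,0,0,0,-1,0,0,0.03,0,0,0,-1,0,0,0,0,0,0,-1],
)

```text
t: 26.87
ee_pos: [0.4608, -0.2889, 0.0495]
ee_rot: [180.0, -0.0, 7.1]
contact_force: [-2.7, 1.2, 7.7]
finger_gap: 0.478
finger_force: 22.8
```

Firm contact at the well-floor height. I'll release slowly and rise.

Emit:
servo_tool(
  deltas=[0,0,0,0,0,0,0,0,0,0,0,0,0,0.1,0,0,0,0,0,0,0.3,0,0,0,0,0,0,0.6,0,0,0,0,0,0,0.6,0,0,-0.3,0,0,0,0.6,0,0,-1,0,0,0,0.6,0,0,-1,0,0,0,0.6,0,0,-1,0,0,0,0.6,0,0,-1,0,0,0,0.6,0,0,-1,0,0,0,0.6,0,0,-1,0,0,0,0.6,-0.5,0,0,0,0,0.031,0.6,-0.5,0,0,0,0,0.031,0.6,0,0,0,0,0,0,0.6,0,0,0,0,0,0,0.6],
)

```text
t: 28.2
ee_pos: [0.4353, -0.291, 0.2066]
ee_rot: [180.0, -0.0, 0.0]
contact_force: [0.6, 0.3, -0.7]
finger_gap: 0.8
finger_force: 0.0
```

Run:
```python
from h import *
s,p,Q,T,K=wsnap('w10');print(s['ee_pos'],s['ee_rot'],s['contact_force'])
cv2.imwrite('pics/w10c.png',cv2.resize(p[40:300,200:460],None,fx=1.5,fy=1.5)[:,:,::-1])
print('rim',level(Q,(.459,-.288),.074,.03))
q=Q[(abs(Q[...,2]-.045)<.0025)&(np.hypot(Q[...,0]-.459,Q[...,1]+.288)<.05)];print('disc',len(q),(q.min(0)+q.max(0))/2)
```

```text
[ 0.43526563 -0.2910014   0.2066338 ] [ 1.79990176e+02 -2.31899803e-02  4.67909148e-02] [ 0.60534138  0.34030517 -0.74773832]
rim (628, array([ 0.4599, -0.2882,  0.0723]), array([ 0.4584, -0.2881,  0.0725]))
disc 2964 [ 0.45923392 -0.28801594  0.04499345]
```

View pics/w10c.png

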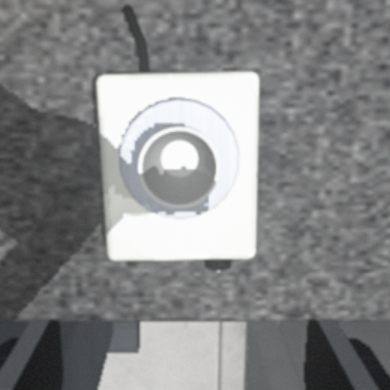

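The crop shows the crucible upright and centred in the well at (178,165), with its rim at 0.073 as expected. Next I'll put the red bottle back.

Emit:
servo_tool(
  deltas=[0.1,-1,0,0,0,0,0.4,0.1,-1,0,0,0,0,0.4,0.1,-1,0,0,0,0,0.4,0.1,-1,0,0,0,0,0.4,0.1,-1,0,0,0,0,0.4,0.1,-1,0,0,0,0,0.4,0.1,-1,0,0,0,0,0.4,0.1,-1,0,0,0,0,0.4,0.1,-1,0,0,0,0,0.4,0.1,-1,0,0,0,0,0.4,0.1,-1,0,0,0,0,0.4,0.1,-1,0,0,0,0,0.4,0.1,-1,0,0,0,0,0.4,0.1,-1,0,0,0,0,0.4,0.1,-1,0,0,0,0,0.4,0.1,-1,0,0,0,0,0.4,0.1,-1,0,0,0,0,0.4,0.1,-1,0,0,0,0,0.4,0.1,-1,0,0,0,0,0.4,0.1,-1,0,0,0,0,0.4],
)

```text
t: 29.92
ee_pos: [0.4858, 0.2109, 0.2059]
ee_rot: [180.0, 0.0, 0.1]
contact_force: [-0.2, -1.0, -0.4]
finger_gap: 0.697
finger_force: 0.0
```

Emit:
servo_tool(
  deltas=[0.1,-0.8,0,0,0,0,0.4,0.1,-0.75,0,0,0,0,0.4,0,0,0,0,0,0,0.4,0,0,0,0,0,0,0.4],
)

```text
t: 30.25
ee_pos: [0.4906, 0.2487, 0.2057]
ee_rot: [180.0, 0.0, 0.2]
contact_force: [-0.2, 0.4, -0.9]
finger_gap: 0.701
finger_force: 0.0
```

Run:
```python
from h import *
s,p,Q,T,K=wsnap('w11');print(s['ee_pos'],s['ee_rot'])
print('R',level(Q,(.491,.249),.139,.03),'B',level(Q,(.49,.334),.149,.03),'K',level(Q,(.41,.293),.122,.03))
```

```text
[0.49058763 0.24874853 0.20567897] [1.79979165e+02 3.37253224e-02 1.68744173e-01]
R (3560, array([0.4916, 0.2493, 0.1375]), array([0.4926, 0.2493, 0.1385])) B (3987, array([0.4894, 0.3327, 0.1474]), array([0.4906, 0.3321, 0.1484])) K (1572, array([0.4112, 0.2895, 0.1203]), array([0.4119, 0.2889, 0.1213]))
```

Emit:
servo_tool(
  deltas=[0.04,0,1,0,0,0,0.4,0,0,1,0,0,0,0.4,0,0,1,0,0,0,0.4,0,0,0.5,0,0,0,0.4,0,0,0.27,0,0,0,0.4,0,0,0,0,0,0,0.4,0,0,0,0,0,0,-1,0,0,0,0,0,0,-1,0,0,0,0,0,0,-1,0,0,0,0,0,0,-1,0,0,0,0,0,0,-1],
  squeeze=50,
)

```text
t: 31.22
ee_pos: [0.4923, 0.2481, 0.1131]
ee_rot: [-179.9, -0.1, -0.0]
contact_force: [-0.5, -0.4, 5.9]
finger_gap: 0.488
finger_force: 54.2
```

Emit:
servo_tool(
  deltas=[0,0,-0.5,0,0,0,-1,0,0,-1,0,0,0,-1,0,0,-1,0,0,0,-1,0,0,-1,0,0,0,-1,0.1,0.5,0,0,0,0,-1,0.3,1,0,0,0,0,-1,0.3,1,0,0,0,0,-1,0.3,1,0,0,0,0,-1,0.3,1,0,0,0,0,-1,0.3,1,0,0,0,0,-1,0.3,1,0,0,0,0,-1,0.3,1,0,0,0,0,-1,0.3,1,0,0,0,0,-1,0.3,1,0,0,0,0,-1,0.3,1,0,0,0,0,-1,0.3,1,0,0,0,0,-1,0,0.14,0,0,0,0,-1,0,0,0,0,0,0,-1,0,0,0,0,0,0,-1],
)

```text
t: 32.8
ee_pos: [0.5754, -0.0435, 0.1983]
ee_rot: [-180.0, 0.1, -0.1]
contact_force: [0.1, -0.3, -2.8]
finger_gap: 0.485
finger_force: 54.4
```

Emit:
servo_tool(
  deltas=[0,0,0.9,0,0,0,-1,0,0,0.9,0,0,0,-1,0,0,0.7,0,0,0,-1,0,0,0.3,0,0,0,-1,0,0,0,0,0,0,-1],
)

```text
t: 33.22
ee_pos: [0.5746, -0.0422, 0.1273]
ee_rot: [-180.0, 0.3, 0.1]
contact_force: [0.1, 0.2, -3.9]
finger_gap: 0.484
finger_force: 54.4
```

Emit:
servo_tool(
  deltas=[0.08,0,0,0,0,0,-1,0,0,0.2,0,0,0,-1,0,0,0.15,0,0,0,-1,0,0,0.05,0,0,0,-1,0,0,0,0,0,0,-1,0,0,0,0,0,0,-1],
)

```text
t: 33.72
ee_pos: [0.5786, -0.0433, 0.1196]
ee_rot: [180.0, -0.0, -0.0]
contact_force: [0.2, -0.1, -3.8]
finger_gap: 0.485
finger_force: 54.4
```

Emit:
servo_tool(
  deltas=[0,0,0.08,0,0,0,-1,0,0,0.06,0,0,0,-1,0,0,0,0,0,0,-1],
)

```text
t: 33.97
ee_pos: [0.5795, -0.0432, 0.1172]
ee_rot: [-180.0, -0.1, -0.0]
contact_force: [-1.4, 1.2, 5.8]
finger_gap: 0.484
finger_force: 55.5
```

Seated. Now release and go to the blue bottle.

Emit:
servo_tool(
  deltas=[0,0,0,0,0,0,0.4,0,0,0,0,0,0,0.4,0,0,0,0,0,0,0.4,0,0,-0.5,0,0,0,0.4,0,0,-1,0,0,0,0.4,0,0,-1,0,0,0,0.4,0,0,-1,0,0,0,0.4,0,0,-0.6,0,0,0,0.4,-0.24,-1,0,0,0,0,0.4,-0.24,-1,0,0,0,0,0.4,-0.24,-1,0,0,0,0,0.4,-0.24,-1,0,0,0,0,0.4,-0.24,-1,0,0,0,0,0.4,-0.24,-1,0,0,0,0,0.4,-0.24,-1,0,0,0,0,0.4,-0.24,-1,0,0,0,0,0.4,-0.24,-1,0,0,0,0,0.4,-0.24,-1,0,0,0,0,0.4],
)

```text
t: 35.47
ee_pos: [0.5183, 0.208, 0.2195]
ee_rot: [-180.0, -0.0, -0.0]
contact_force: [1.1, 0.5, -0.9]
finger_gap: 0.704
finger_force: 0.0
```

Emit:
servo_tool(
  deltas=[-0.24,-1,0,0,0,0,0.4,-0.24,-1,0,0,0,0,0.4,-0.24,-1,0,0,0,0,0.4,-0.24,-1,0,0,0,0,0.4,-0.24,-1,0,0,0,0,0.4,0,0,0,0,0,0,0.4,0,0,0,0,0,0,0.4],
)

```text
t: 36.05
ee_pos: [0.4883, 0.3327, 0.2191]
ee_rot: [-180.0, -0.0, 0.1]
contact_force: [1.0, -1.0, 0.7]
finger_gap: 0.697
finger_force: 0.0
```

Run:
```python
from h import *
s,p,Q,T,K=wsnap('w12');print(s['ee_pos'],s['ee_rot'])
print('B',level(Q,(.49,.333),.149,.03),'K',level(Q,(.41,.29),.122,.03))
p2,d2=snapshot('top');W=world_img('top',d2);print('R',level(W,(.578,-.042),.1425))
```

```text
[0.48825784 0.33272689 0.21909372] [-1.79992060e+02 -3.01236931e-02  1.23153959e-01]
B (3570, array([0.4897, 0.3335, 0.1475]), array([0.4906, 0.3334, 0.1484])) K (1640, array([0.4113, 0.2946, 0.1204]), array([0.4123, 0.2941, 0.1213]))
R (234, array([ 0.5766, -0.0383,  0.1425]), array([ 0.5767, -0.0391,  0.1425]))
```

Emit:
servo_tool(
  deltas=[0.05,0,1,0,0,0,0.4,0,0,1,0,0,0,0.4,0,0,1,0,0,0,0.4,0,0,0.6,0,0,0,0.4,0,0,0.34,0,0,0,0.4,0,0,0,0,0,0,0.4,0,0,0,0,0,0,-1,0,0,0,0,0,0,-1,0,0,0,0,0,0,-1,0,0,0,0,0,0,-1,0,0,0,0,0,0,-1],
)

```text
t: 37.07
ee_pos: [0.4906, 0.3322, 0.1211]
ee_rot: [-179.9, -0.1, -0.0]
contact_force: [-0.6, 0.5, 4.1]
finger_gap: 0.502
finger_force: 51.8
```

Emit:
servo_tool(
  deltas=[0,0,-0.5,0,0,0,-1,0,0,-1,0,0,0,-1,0,0,-1,0,0,0,-1,0,0,-1,0,0,0,-1,0.1,0.5,0,0,0,0,-1,0.3,1,0,0,0,0,-1,0.3,1,0,0,0,0,-1,0.3,1,0,0,0,0,-1,0.3,1,0,0,0,0,-1,0.3,1,0,0,0,0,-1,0.3,1,0,0,0,0,-1,0.3,1,0,0,0,0,-1,0.3,1,0,0,0,0,-1,0.2,0.7,0,0,0,0,-1,0.04,0.2,0,0,0,0,-1,0,0,0,0,0,0,-1,0,0,0.9,0,0,0,-1,0,0,0.9,0,0,0,-1,0,0,0.7,0,0,0,-1,0,0,0.3,0,0,0,-1],
)

```text
t: 38.73
ee_pos: [0.5562, 0.0973, 0.1349]
ee_rot: [180.0, 0.2, 0.0]
contact_force: [4.3, -1.2, 34.0]
finger_gap: 0.503
finger_force: 57.0
```

Emit:
servo_tool(
  deltas=[0,0,0,0,0,0,-1,0,0,0,0,0,0,-1],
)

```text
t: 38.9
ee_pos: [0.5581, 0.0973, 0.1375]
ee_rot: [-180.0, 0.0, 0.0]
contact_force: [-0.7, -1.3, -3.6]
finger_gap: 0.506
finger_force: 52.1
```

Run:
```python
from h import *
s,p,Q,T,K=wsnap('w13');print(s['ee_pos'],s['contact_force'])
print('captop',level(Q,(.559,.0975),s['ee_pos'][2]+.029,.03))
for n in('top','side'):
    p2,d2=snapshot(n);save(n+'13',p2);W=world_img(n,d2);print(n,level(W,(.559,.0975),s['ee_pos'][2]+.029))
a=cv2.resize(cv2.imread('pics/side13.png')[150:235,265:350],(400,400));b=cv2.resize(cv2.imread('pics/w13.png'),(400,250));cv2.imwrite('pics/c13.png',np.hstack([a,np.vstack([b,np.zeros((150,400,3),np.uint8)])]))
```

```text
[0.55811914 0.09730748 0.13748974] [-0.72356673 -1.25258448 -3.57342153]
captop (9831, array([0.5576, 0.0975, 0.1665]), array([0.5594, 0.0974, 0.1653]))Traceback (most recent call last):
  File "<stdin>", line 5, in <module>
  File "h.py", line 38, in level
    q=Q[m];return len(q),((q.min(0)+q.max(0))/2).round(4),q.mean(0).round(4)
                           ~~~~~^^^
    return umr_minimum(a, axis, None, out, keepdims, initial, where)
ValueError: zero-size array to reduction operation minimum which has no identity
```

The cap top is still 28 mm above the TCP, so it hasn't slipped. Overshoot brushed the lip. I'll nudge +1 mm in x and lower slowly.

Emit:
servo_tool(
  deltas=[0.04,0,0,0,0,0,-1,0,0,0.1,0,0,0,-1,0,0,0.1,0,0,0,-1,0,0,0.1,0,0,0,-1,0,0,0.06,0,0,0,-1,0,0,0,0,0,0,-1],
)

```text
t: 39.5
ee_pos: [0.559, 0.0966, 0.1279]
ee_rot: [180.0, 0.0, -0.0]
contact_force: [0.5, -0.1, -3.2]
finger_gap: 0.504
finger_force: 52.1
```

Emit:
servo_tool(
  deltas=[0,0,0.08,0,0,0,-1,0,0,0.06,0,0,0,-1,0,0,0,0,0,0,-1],
)

```text
t: 39.75
ee_pos: [0.5597, 0.0968, 0.1252]
ee_rot: [-180.0, -0.0, -0.0]
contact_force: [-0.5, 0.9, -0.7]
finger_gap: 0.508
finger_force: 52.4
```

Emit:
servo_tool(
  deltas=[0,0,0.05,0,0,0,-1,0,0,0,0,0,0,0.4,0,0,0,0,0,0,0.4,0,0,0,0,0,0,0.4,0,0,-0.5,0,0,0,0.4,0,0,-1,0,0,0,0.4,0,0,-1,0,0,0,0.4,0,0,-1,0,0,0,0.4,0,0,-0.4,0,0,0,0.4,-0.74,-0.98,0,0,0,0,0.4,-0.74,-0.98,0,0,0,0,0.4,-0.74,-0.98,0,0,0,0,0.4,-0.74,-0.98,0,0,0,0,0.4,-0.74,-0.98,0,0,0,0,0.4,-0.74,-0.98,0,0,0,0,0.4,-0.74,-0.98,0,0,0,0,0.4,-0.74,-0.98,0,0,0,0,0.4,0,0,0,0,0,0,0.4,0,0,0,0,0,0,0.4],
)

```text
t: 41.33
ee_pos: [0.4104, 0.2937, 0.2212]
ee_rot: [180.0, 0.0, 0.2]
contact_force: [0.0, -1.0, -0.4]
finger_gap: 0.699
finger_force: 0.0
```

Run:
```python
from h import *
s,p,Q,T,K=wsnap('w14');print(s['ee_pos'],s['ee_rot'])
print('K',level(Q,(.4115,.2925),.122,.03))
p2,d2=snapshot('top');W=world_img('top',d2);print('R',level(W,(.578,-.042),.1425),'B',level(W,(.559,.099),.1525))
```

```text
[0.41035729 0.29368031 0.22124485] [1.79990364e+02 4.44964589e-03 1.63824217e-01]
K (2157, array([0.4109, 0.2925, 0.1205]), array([0.4114, 0.2925, 0.1214]))
R (227, array([ 0.5768, -0.0393,  0.1421]), array([ 0.5769, -0.0393,  0.1424])) B (248, array([0.5567, 0.1004, 0.1525]), array([0.5569, 0.1005, 0.1525]))
```

Both returned bottles stand at their proper heights. The black bottle is next.

Emit:
servo_tool(
  deltas=[0.04,0.03,1,0,0,0,0.4,0,0,1,0,0,0,0.4,0,0,1,0,0,0,0.4,0,0,1,0,0,0,0.4,0,0,0.7,0,0,0,0.4,0,0,0.35,0,0,0,0.4,0,0,0,0,0,0,0.4,0,0,0,0,0,0,-1,0,0,0,0,0,0,-1,0,0,0,0,0,0,-1,0,0,0,0,0,0,-1,0,0,0,0,0,0,-1],
)

```text
t: 42.43
ee_pos: [0.4134, 0.2926, 0.0962]
ee_rot: [-179.9, -0.1, -0.0]
contact_force: [0.9, -0.6, 6.1]
finger_gap: 0.43
finger_force: 51.0
```

Emit:
servo_tool(
  deltas=[0,0,-0.5,0,0,0,-1,0,0,-1,0,0,0,-1,0,0,-1,0,0,0,-1,0,0,-1,0,0,0,-1,0,0,-1,0,0,0,-1,0,0,-1,0,0,0,-1,0,0,-1,0,0,0,-1,0,0,-0.5,0,0,0,-1],
)

```text
t: 43.1
ee_pos: [0.4129, 0.2925, 0.2731]
ee_rot: [-179.9, -0.2, -0.0]
contact_force: [0.6, 0.1, -1.9]
finger_gap: 0.429
finger_force: 50.9
```

Emit:
servo_tool(
  deltas=[0.2,0.5,0,0,0,0,-1,0.4,1,0,0,0,0,-1,0.4,1,0,0,0,0,-1,0.4,1,0,0,0,0,-1,0.4,1,0,0,0,0,-1,0.4,1,0,0,0,0,-1,0.4,1,0,0,0,0,-1,0.4,1,0,0,0,0,-1,0.4,1,0,0,0,0,-1,0.4,1,0,0,0,0,-1,0.35,0.9,0,0,0,0,-1,0.1,0.3,0,0,0,0,-1,0,0.17,0,0,0,0,-1,0,0,0,0,0,0,-1,0,0,0,0,0,0,-1],
)

```text
t: 44.35
ee_pos: [0.5179, 0.0209, 0.2698]
ee_rot: [-180.0, 0.0, -0.0]
contact_force: [-1.3, -0.5, -1.3]
finger_gap: 0.429
finger_force: 50.9
```

Emit:
servo_tool(
  deltas=[0.05,0,0.5,0,0,0,-1,0,0,1,0,0,0,-1,0,0,1,0,0,0,-1,0,0,1,0,0,0,-1,0,0,1,0,0,0,-1,0,0,0.7,0,0,0,-1,0,0,0.4,0,0,0,-1,0,0,0.3,0,0,0,-1,0,0,0,0,0,0,-1,0,0,0,0,0,0,-1],
)

```text
t: 45.18
ee_pos: [0.5201, 0.0207, 0.1229]
ee_rot: [-180.0, -0.0, 0.0]
contact_force: [0.8, -0.6, -1.3]
finger_gap: 0.433
finger_force: 50.9
```

Emit:
servo_tool(
  deltas=[0,0,0.2,0,0,0,-1,0,0,0.2,0,0,0,-1,0,0,0.2,0,0,0,-1,0,0,0.15,0,0,0,-1,0,0,0.1,0,0,0,-1,0,0,0,0,0,0,-1,0,0,0,0,0,0,-1],
)

```text
t: 45.77
ee_pos: [0.5197, 0.0202, 0.101]
ee_rot: [-180.0, 0.0, -0.0]
contact_force: [0.3, 0.1, -2.2]
finger_gap: 0.431
finger_force: 50.9
```

Emit:
servo_tool(
  deltas=[0,0,0.06,0,0,0,-1,0,0,0.05,0,0,0,-1,0,0,0,0,0,0,-1],
)

```text
t: 46.02
ee_pos: [0.5209, 0.0202, 0.1003]
ee_rot: [-180.0, -0.1, -0.0]
contact_force: [-4.1, -0.2, 16.1]
finger_gap: 0.43
finger_force: 52.7
```

Seated at about the expected height. I'll release, rise and back away, then check everything.

Emit:
servo_tool(
  deltas=[0,0,0,0,0,0,0.1,0,0,0,0,0,0,0.2,0,0,0,0,0,0,0.2,0,0,-0.4,0,0,0,0.2,0,0,-1,0,0,0,0.2,0,0,-1,0,0,0,0.2,0,0,-1,0,0,0,0.2,0,0,-1,0,0,0,0.4,0,0,-1,0,0,0,0.4,0,0,-1,0,0,0,0.4,0,0,-1,0,0,0,0.4,-1,0,0,0,0,0,0.4,-1,0,0,0,0,0,0.4,-0.4,0,0,0,0,0,0.4,0,0,0,0,0,0,0.4,0,0,0,0,0,0,0.4],
)

```text
t: 47.35
ee_pos: [0.4602, 0.0203, 0.284]
ee_rot: [-180.0, -0.1, -0.0]
contact_force: [0.7, 0.5, 0.6]
finger_gap: 0.701
finger_force: 0.0
```

Run:
```python
from h import *
s,p,Q,T,K=wsnap('w15');print(s['ee_pos'],s['contact_force'],s['t'])
for n,c,z in(('B',(.558,.098),.1525),('R',(.578,-.043),.1425),('K',(.519,.0205),.1255),('C',(.459,-.288),.073)):
    try:print(n,level(Q,c,z,.03))
    except Exception:print(n,'none')
```

```text
[0.46022297 0.02025859 0.28400937] [0.71296257 0.48132932 0.58218   ] 47.35
B (3161, array([0.5577, 0.0987, 0.1513]), array([0.558 , 0.0978, 0.1525]))
R (2903, array([ 0.5756, -0.0414,  0.1416]), array([ 0.5769, -0.041 ,  0.1425]))
K (1727, array([0.517 , 0.0202, 0.1243]), array([0.5174, 0.0205, 0.1254]))
C (508, array([ 0.4601, -0.2871,  0.0717]), array([ 0.4589, -0.2892,  0.0716]))
```

View pics/w15.png

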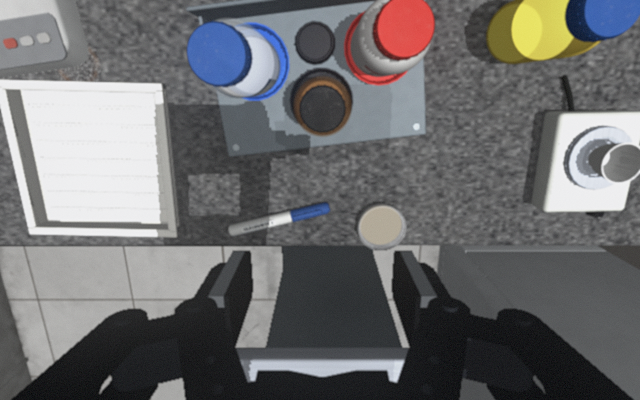

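The view shows blue (219,54), red (403,27) and black (322,105) each upright in its own cup, with cap heights identical to the start. The crucible is in the well at (617,162), the tray is empty and the hand is clear.

```bash
python3 -c "
from cell import ticket
print(ticket.hand_in())"
```

```text
the job is handed in; nothing more can be done
None
```

The job is handed in: the crucible stands in the block's well, all three bottles are back upright in the cups of their own cap colours, and the gripper is open and clear of everything (about 47 s of the 147 s used).

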